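Hold down the broad foot switch

TASK

The analyser is to be rinsed by foot switch, and two cordless foot switches stand on the desk. Press the pedal of the broad one all the way down to its stop, keep it there for about a second, then let it spring back up. Do not press the narrow one.

Things in the scene. Friction and masses are not known exactly. Their poses are not given: they have to be found in the camera images.
- broad_treadle_pad (a point): Place to press from above: mid-width on the ribbed black rubber tread of the broad pedal (aluminium, 80 x 66 x 6 mm, on a fixed grey base 105 x 90 mm), 14 mm from its raised edge, 62 mm from its hinge. x: along the pedal to the hinge; y: across; z: out of the tread. 58 mm above the desk at rest, 43 mm at the stop (15 mm drop, 6 mm shift away from the hinge).
- broad_treadle (a joint): Hinge of the broad pedal: 0 rad = up at rest (pedal slopes up 0.42 rad from hinge to free edge), grows as it is pressed, 0.26 rad = on its stop (still sloping 0.16 rad). Spring: about 3 N straight down on the pad point starts it, about 9 N brings it to the stop; it springs back when let go.
- narrow_pedal_pad (a point): The same point and axes on the other foot switch, alike in style, length, height and spring, but its pedal is only 30 mm wide and its base 105 x 54 mm. It may stand to the left or right of the broad one. Not to be pressed.
- narrow_pedal (a joint): Hinge of the narrow pedal: 0 rad = up at rest, 0.26 rad = on its stop.

How it is judged:
On the way:
1. the broad pedal is held down at its stop (value of joint broad_treadle above 0.22 rad), for 0.5 s.
At the end, for the whole second after the job is handed in: The broad pedal was held beyond 0.22 rad (stop at 0.26) for at least 0.5 s, and has sprung back up: both pedals within 0.04 rad of rest (value of joint each of broad_treadle, narrow_pedal below 0.04 rad); the robot touches nothing.
It fails at once if the narrow pedal is pressed (more than 0.08 rad) (value of joint narrow_pedal above 0.08 rad).
It also fails if it takes over 27 s, if anything falls off the work surface, if the arm or the gripper's body presses on something with over 40 N, if the wrist force passes 120 N, or if a joint passes its speed limit or range.

ROBOT

A 6-joint arm with a two-finger parallel gripper is mounted at the origin on a cart in front of the work surface, level with it; the furniture and walls round the work are solid. World frame = base frame: x ahead of the robot, y to its left, z up, the work surface at z = 0. Lengths are in m, angles in rad, forces in N, time in s.
With the tool pointing down it reaches from about 0.3 to 0.75 m from the base axis. Payload 8.5 kg.
Tool frame: the origin (TCP) lies between the finger pads; the fingertips stand 25 mm ahead of it and the grasp point (between the pads) lies 6 mm ahead of it; z points along the fingers, y is the direction in which the jaws open and shut (so a half turn about z gives the same grasp; the last joint's range is limited). The gripper opens to 85 mm and grips with 20 to 120 N. Pads are 22 mm wide; open, the fingers measure 114 mm over their backs; the gripper's body (76 mm by 85 mm) begins 54 mm behind the grasp point. The pads swing forward as they close: fully open they stand 13 mm farther back than shut.
Start: joints at [-1.523, 0.381, 1.297, -0, 1.464, -0.215], TCP at [0.143, -0.531, 0.256] pointing down, gripper open.
Joint ranges: [-3.11, 3.11], [-0.89, 2.33], [0.22, 2.48], [-1.42, 4.56], [0.17, 2.85], [-2.88, 2.88]. Speed limits (rad/s): [2.39, 2.39, 3.14, 3.14, 3.14, 3.14].

INTERFACE

Orientations are given as a rotation vector (axis times angle).
In Python, from station import ctrl, camera, get_calibration gives the robot as it stands.
- The arm moves only by the tool apply_moves, never from a script. Its argument "moves" is a list of rows, each a list of 4 numbers: the shift along the tool's x, y, z in units of 50 mm (1.0 is 50 mm), then the turn about the tool's z in units of 10 degrees (1.0 is 10 degrees). A call has 1 to 8 rows; each row is the pose to reach, as a shift and turn from the pose commanded when the call began, along the tool's axes at that moment; what a row does not reach only later rows make up. A row lasts 1/8 s, in which the tool goes at most 62.5 mm and 10.7 degrees, less where a joint would pass 70% of its speed; a pose out of reach is approached as far as the arm can. A call with a gripper value outside its range is refused whole. "hand" is the finger opening in mm, from 0 to 85.4, set as the call begins (left out, the last holds). The fingers move at their own pace and stop on an object; "grip_force" is the grip in N (left out, the last holds). Time passes only in rows, so rows that repeat a pose let the fingers close. It gives the time, the measured TCP pose, the force and the opening at its end, in the units of the state.
- ctrl.observe(): the state, without advancing time (a new reading comes with each control period).
- camera(name): name is "side" or "top"; returns the picture (384x512x3 uint8, red, green, blue); there is no depth.
- get_calibration(name): a dict with "camera_matrix" (3x3 intrinsics, pixels), "rvec" (rotation vector, rad) and "tvec" (3), from world to camera coordinates, as OpenCV has them. Camera axes: x right, y down, z forward; pixel columns grow to the right and rows downward; lengths in m; the calibration is good to about 2 mm. A picture is of the moment at which its call begins. get_calibration takes no time and is no camera call.
- ctrl.close_job(): hands the job in, once; it reports no verdict.
The state is a dict: "clock": time; "q": joint angles; "qvel": joint speeds; "joint_torque": joint torques, N m; "eef_pos": TCP position; "tcp_rot": TCP orientation; "wrist_force": force on the tool from outside, world axes, zero at the start; "torque": the same for the moment, N m; "opening": finger opening in m.
Only numpy, scipy, OpenCV 4.12 (cv2) and the standard library are available. Lean on these libraries where they do the work, as an engineer would, in place of code of your own. Each camera call takes 0.05 s, during which the arm holds its last target.

## Working session

There is one attempt and no reset: what is moved stays moved. The work goes in short steps, Python scripts to look and compute and a tool call to move; the robot and the scene stay as the last step left them, time stands still between calls to the robot, and variables do not carry over. Pictures are saved under pics/ and viewed, and the job is handed in when it is done.

Besides the shell and the picture viewer there is one more tool, called after "Call:" as name([rows], argument=value, ...), one row to a line, values as JSON. apply_moves: Moves the arm, as the interface text tells. Its arguments: {"type":"object","properties":{"moves":{"type":"array"},"hand":{"type":"number"},"grip_force":{"type":"number"}},"required":["moves"]}

```bash
mkdir -p pics
python3 - <<'E'
from station import ctrl,camera,get_calibration
import cv2
for n in("top","side"):
    cv2.imwrite(f"pics/{n}0.png",cv2.cvtColor(camera(n),cv2.COLOR_RGB2BGR)); c=get_calibration(n); print(n,c)
s=ctrl.observe();print(s["clock"],s["eef_pos"],s["tcp_rot"],s["opening"])
E
```

```text
top {'camera_matrix': array([[369.68730869,   0.        , 254.4131114 ],
       [  0.        , 369.68730869, 187.3470723 ],
       [  0.        ,   0.        ,   1.        ]]), 'rvec': array([ 2.11708552, -2.11930908,  0.1293248 ]), 'tvec': array([0.29505364, 0.59625418, 0.82005338])}
side {'camera_matrix': array([[393.5463659 ,   0.        , 258.47998768],
       [  0.        , 393.5463659 , 191.95237816],
       [  0.        ,   0.        ,   1.        ]]), 'rvec': array([ 1.05040897, -2.09388486,  1.29613234]), 'tvec': array([0.57614202, 0.21912999, 0.59970564])}
0.1 [ 0.14286247 -0.53088974  0.25578107] [-3.11325386e+00 -4.11416881e-01 -1.99586946e-04] 0.08525000313494725
```

View pics/top0.png

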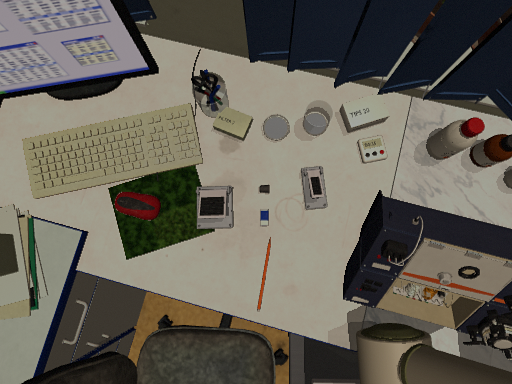

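View pics/side0.png

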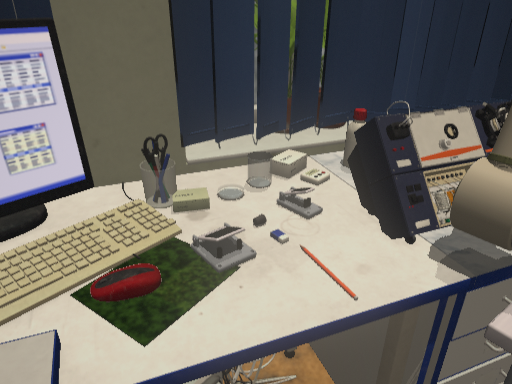

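The top view shows the broad switch at about (214,206) and the narrow one at about (314,187). In the side view they are at (223,243) and (300,202). I'll zoom in on both.

Run:
```python
import cv2,numpy as np
t=cv2.imread("pics/top0.png")[165:245,180:260];s=cv2.imread("pics/side0.png")[210:280,180:260]
a=cv2.resize(t,(400,400),interpolation=cv2.INTER_CUBIC);b=cv2.resize(s,(400,350),interpolation=cv2.INTER_CUBIC)
o=np.zeros((400,800,3),np.uint8);o[:,:400]=a;o[:350,400:]=b
cv2.imwrite("pics/z.png",o)
g=cv2.cvtColor(t,cv2.COLOR_BGR2GRAY)
m=(g<60).astype(np.uint8)
n,l,st,c=cv2.connectedComponentsWithStats(m)
for i in range(1,n):
    if st[i,4]>60:
        pts=np.argwhere(l==i)[:,::-1].astype(np.float32)
        print(st[i],c[i]+[180,165],cv2.boxPoints(cv2.minAreaRect(pts)).round(1).tolist())
```

```text
[   0    0   35   77 1357] [189.1908622  203.43994105] [[-19.899999618530273, 8.5], [14.600000381469727, -1.7000000476837158], [34.5, 65.9000015258789], [0.0, 76.0999984741211]]
[ 20  32  24  19 416] [211.83653846 205.72115385] [[20.0, 32.0], [43.0, 32.0], [43.0, 50.0], [20.0, 50.0]]
```

View pics/z.png

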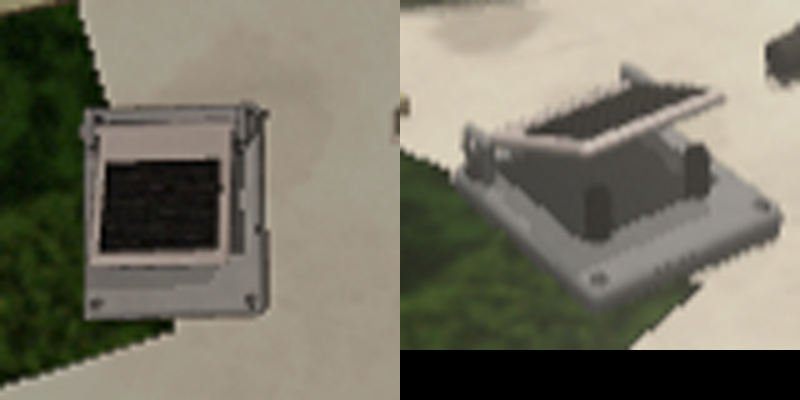

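```bash
cat > h.py <<'E'
import cv2,numpy as np
from station import ctrl,camera,get_calibration
def ray(n,p,z):
    c=get_calibration(n);R=cv2.Rodrigues(c["rvec"])[0];C=-R.T@c["tvec"]
    u=cv2.undistortPoints(np.array([[p]],float),c["camera_matrix"],None)[0,0]
    d=R.T@np.array([*u,1]);return C+d*(z-C[2])/d[2]
def proj(n,P):
    c=get_calibration(n);return cv2.projectPoints(np.array(P,float).reshape(-1,3),c["rvec"],c["tvec"],c["camera_matrix"],None)[0][:,0]
E
python3 - <<'E'
from h import *
T=lambda x,y:(180+x/5-.4,165+y/5-.4)
S=lambda x,y:(180+(x-400)/5-.4,210+y/5-.4)
fl,fr=ray("top",T(92,264),.0637),ray("top",T(227,263),.0637)
hl,hr=ray("top",T(101,125),.0345),ray("top",T(232,125),.0345)
print(fl,fr,hl,hr)
print("w",np.linalg.norm(fl-fr),np.linalg.norm(hl-hr),"len",np.linalg.norm((fl+fr-hl-hr)/2))
# side-view free corners: (585,153) and (724,96)
print(ray("side",S(585,153),.0637),ray("side",S(724,97),.0637))
f=(fl+fr)/2;h=(hl+hr)/2;d=(h-f)[:2];d/=np.linalg.norm(d)
pad=np.r_[f[:2]+d*.014*np.cos(.42),.058];print("pad",pad,"dir to hinge",d)
cor=[ray("top",T(*p),.01) for p in((87,317),(265,317),(88,108),(262,108))]
print(np.round(cor,4).tolist())
s=ctrl.observe();R=cv2.Rodrigues(np.array(s["tcp_rot"]))[0];print(R.round(3))
print("tool shift m",R.T@(pad-s["eef_pos"]),s["eef_pos"])
print(proj("top",pad),proj("side",pad))
# narrow
print("narrow",ray("top",(314,187),.05))
E
```

```text
[0.52485807 0.42509002 0.0637    ] [0.52525538 0.36210325 0.0637    ] [0.59485856 0.42818377 0.0345    ] [0.59459518 0.36419861 0.0345    ]
w 0.06298801730686956 0.06398570787219848 len 0.07558638596041635
[0.51701292 0.42664358 0.0637    ] [0.5183074  0.36462144 0.0637    ]
pad [0.53783111 0.39407236 0.058     ] dir to hinge [0.99930729 0.03721478]
[[0.5032, 0.4373, 0.01], [0.5032, 0.3495, 0.01], [0.6074, 0.4397, 0.01], [0.607, 0.3522, 0.01]]
[[ 0.966  0.26  -0.   ]
 [ 0.26  -0.966  0.001]
 [ 0.    -0.001 -1.   ]]
tool shift m [ 0.62162386 -0.79036476  0.19894672] [ 0.14286247 -0.53088974  0.25578107]
[[211.76988583 212.04283748]] [[225.677744   232.03282858]]
narrow [0.59750815 0.15371768 0.05      ]
```

```bash
python3 - <<'E'
from h import *
print(proj("top",[[0,0,0],[0,0,.3],[.143,-.531,.256],[.3,-.2,0]]))
def tri(a,b):
    P=[]
    for n in("top","side"):
        c=get_calibration(n);P.append(c["camera_matrix"]@np.c_[cv2.Rodrigues(c["rvec"])[0],c["tvec"]])
    X=cv2.triangulatePoints(P[0],P[1],np.array(a,float),np.array(b,float))[:,0];return X[:3]/X[3],
print("handle",tri((421,217),(400,103)),"lowerfront",tri((345,298),(410,241)))
print("topback-left",tri((380,192),(353,121)))
for p in((345,298),(380,192),(350,270),(512,330)): print(p,ray("top",p,0),ray("top",p,.25))
E
python3 - <<'E'
import cv2,numpy as np
a=cv2.imread("pics/top0.png")[180:384,330:512];b=cv2.imread("pics/side0.png")[90:290,320:512]
cv2.imwrite("pics/an.png",np.hstack([cv2.resize(a,(400,448)),cv2.resize(b,(400,448))]))
E
```

```text
[[387.42589781 456.14372574]
 [453.95991326 573.66796213]
 [783.95407637 454.52041831]
 [467.32098092 315.94887093]]
handle (array([ 0.49761197, -0.01631912,  0.2522829 ]),) lowerfront (array([0.34119579, 0.0850864 , 0.02165045]),)
topback-left (array([0.5575427 , 0.04479605, 0.20850159]),)
(345, 298) [0.33826901 0.08075066 0.        ] [0.37019607 0.12945271 0.25      ]
(380, 192) [ 0.59245041 -0.01452273  0.        ] [0.55506288 0.06016012 0.25      ]
(350, 270) [0.40333385 0.06644185 0.        ] [0.4175179  0.11904587 0.25      ]
(512, 330) [ 0.26987158 -0.29801096  0.        ] [ 0.32045044 -0.14602162  0.25      ]
```

View pics/an.png

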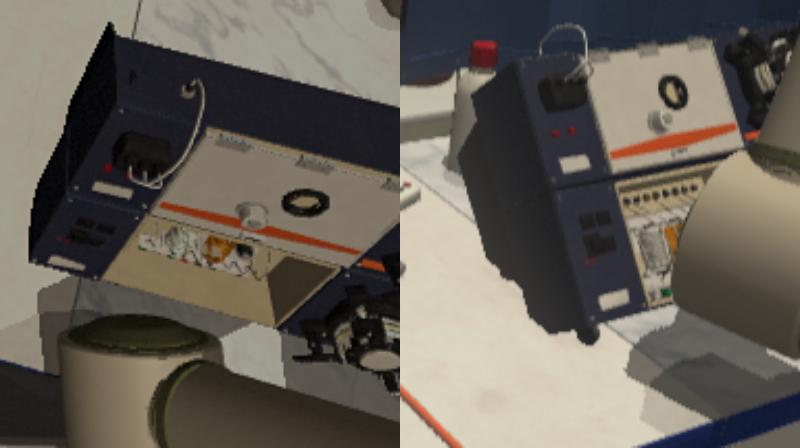

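The analyser (about 0.25 m tall) stands between the start pose and the pedal. I'll raise the tool and close the fingers first.

Call:
apply_moves([
  [0, 0, -1.2, 0],
  [0, 0, -2.4, 0],
  [0, 0, -3.6, 0],
  [0, 0, -4.4, 0],
  [0, 0, -4.4, 0],
], hand=0)

```text
clock: 0.72
eef_pos: [0.1429, -0.5312, 0.4787]
tcp_rot: [3.109, 0.411, -0.001]
wrist_force: [0.8, -0.2, -0.3]
opening: 0.0
```

Run:
```python
from h import *
s=ctrl.observe();R=cv2.Rodrigues(np.array(s["tcp_rot"]))[0]
print(s["clock"],s["eef_pos"],s["q"],s["opening"],s["wrist_force"])
for w in([.143,-.531,.47],[.22,-.33,.47],[.3,-.13,.47],[.40,.08,.47],[.535,.3943,.3]): print((R.T@(np.array(w)-s["eef_pos"])/.05).round(2))
```

```text
0.725 [ 0.14290222 -0.53121643  0.47874139] [-1.52325403e+00  3.38235821e-01  7.41850758e-01 -2.42117311e-05
  2.05616785e+00 -2.15305055e-01] 1.0877382171616816e-05 [ 0.76649376 -0.24031755 -0.33223593]
[ 0.   -0.    0.17]
[ 2.53 -3.49  0.15]
[ 5.12 -6.93  0.13]
[  8.14 -10.47   0.11]
[ 12.39 -15.86   3.48]
```

Call:
apply_moves([
  [0.6, -0.8, 0, 0],
  [1.2, -1.6, 0, 0],
  [1.8, -2.4, 0, 0],
  [2.5, -3.2, 0, 0],
  [3.2, -4.1, 0, 0],
  [3.9, -5.0, 0, 0],
  [4.6, -5.9, 0, 0],
  [5.3, -6.8, 0, 0],
])

```text
clock: 1.72
eef_pos: [0.3106, -0.1321, 0.475]
tcp_rot: [-3.113, -0.41, 0.002]
wrist_force: [1.3, -0.6, 0.1]
opening: -0.0002
```

Run:
```python
from h import *
s=ctrl.observe();R=cv2.Rodrigues(np.array(s["tcp_rot"]))[0]
print(s["clock"],s["eef_pos"],s["q"],s["opening"],s["wrist_force"])
for w in([.535,.3943,.47],[.535,.3943,.3]): print((R.T@(np.array(w)-s["eef_pos"])/.05).round(2))
```

```text
1.725 [ 0.31056242 -0.13207837  0.47498541] [-7.57800414e-01 -8.62778513e-02  1.25557640e+00  1.04691973e-04
  1.97451037e+00  5.50900850e-01] -0.00016840412829885156 [ 1.26378459 -0.55970685  0.13219889]
[ 7.06 -9.    0.11]
[ 7.07 -9.    3.51]
```

Call:
apply_moves([
  [0.7, -0.9, 0, 0],
  [1.4, -1.8, 0, 0],
  [2.1, -2.7, 0, 0.2],
  [2.8, -3.6, 0, 0.4],
  [3.5, -4.5, 0, 0.6],
  [4.2, -5.4, 0, 0.8],
  [4.9, -6.3, 0, 1.0],
  [5.6, -7.2, 0, 1.3],
])

```text
clock: 2.72
eef_pos: [0.4877, 0.2884, 0.4747]
tcp_rot: [3.14, 0.054, -0.004]
wrist_force: [1.1, 0.2, 0.2]
opening: -0.0001
```

Run:
```python
from h import *
s=ctrl.observe();R=cv2.Rodrigues(np.array(s["tcp_rot"]))[0]
print(s["clock"],s["eef_pos"],s["q"],R.round(3),s["wrist_force"])
for w in([.535,.3943,.47],[.535,.3943,.11]): print((R.T@(np.array(w)-s["eef_pos"])/.05).round(2))
```

```text
2.725 [0.48769567 0.28840412 0.47467949] [ 3.25175684e-01  3.76778658e-01  6.94403165e-01 -8.10338455e-05
  2.07301117e+00  1.86135094e+00] [[ 0.999  0.035 -0.002]
 [ 0.035 -0.999 -0.001]
 [-0.002  0.001 -1.   ]] [1.13268461 0.22993405 0.24840411]
[ 1.02 -2.08  0.09]
[ 1.04 -2.09  7.29]
```

Call:
apply_moves([
  [0.5, -1.0, 0, 0],
  [1.0, -2.1, 0.3, 0],
  [1.0, -2.1, 1.5, 0],
  [1.0, -2.1, 2.7, 0],
  [1.0, -2.1, 3.9, 0],
  [1.0, -2.1, 5.1, 0],
  [1.0, -2.1, 6.3, 0],
  [1.0, -2.1, 7.2, 0],
])

```text
clock: 3.72
eef_pos: [0.5318, 0.3923, 0.1121]
tcp_rot: [3.139, 0.056, -0.007]
wrist_force: [0.6, -0.0, 0.6]
opening: 0.0002
```

Run:
```python
from h import *
t=camera("top");d=camera("side")
s=ctrl.observe();R=cv2.Rodrigues(np.array(s["tcp_rot"]))[0]
print(s["clock"],s["eef_pos"],R.round(3).tolist(),s["wrist_force"])
tip=s["eef_pos"]+R[:,2]*.025
print(proj("top",tip),proj("side",tip))
a=cv2.cvtColor(t[150:250,160:260],cv2.COLOR_RGB2BGR);b=cv2.cvtColor(d[180:280,170:270],cv2.COLOR_RGB2BGR)
cv2.imwrite("pics/c.png",np.hstack([cv2.resize(x,(400,400),interpolation=2) for x in(a,b)]))
```

```text
3.825 [0.53057378 0.39166573 0.10983699] [[0.999, 0.036, -0.011], [0.036, -0.999, -0.006], [-0.012, 0.005, -1.0]] [-0.10100565  0.3115475  -0.03516955]
[[210.99444274 214.23068668]] [[228.65708602 221.05448088]]
```

View pics/c.png

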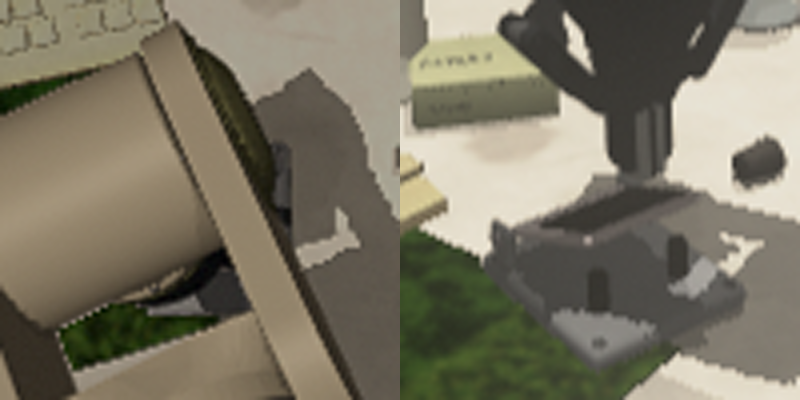

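The side view shows the closed tips above the broad tread, at about pixel (229,225). That is near the raised edge and well clear of the narrow switch. I'll shift a few mm towards the hinge and press gradually.

Call:
apply_moves([
  [0.12, -0.05, 0, 0],
  [0.12, -0.05, 0.2, 0],
  [0.12, -0.05, 0.4, 0],
  [0.1, -0.05, 0.5, 0],
  [0.08, -0.05, 0.6, 0],
  [0.06, -0.05, 0.7, 0],
  [0.05, -0.05, 0.76, 0],
  [0.05, -0.05, 0.76, 0],
])

```text
clock: 4.82
eef_pos: [0.5348, 0.3959, 0.0787]
tcp_rot: [3.141, 0.057, -0.003]
wrist_force: [-5.7, -2.2, 6.9]
opening: 0.0
```

Run:
```python
from h import *
d=camera("side")
s=ctrl.observe()
print(s["clock"],s["eef_pos"],s["wrist_force"])
cv2.imwrite("pics/d.png",cv2.resize(cv2.cvtColor(d[180:280,170:270],cv2.COLOR_RGB2BGR),(600,600),interpolation=2))
```

```text
4.875 [0.53489544 0.39586367 0.07887466] [-6.0268583  -1.5885193   6.54076108]
```

View pics/d.png

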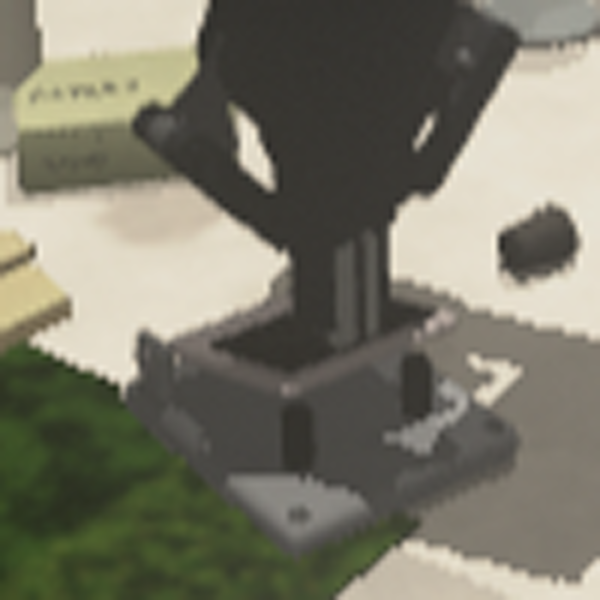

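Contact is on the tread, the pedal is partly down and the posts below it are still clear. Next I'll press to the stop.

Call:
apply_moves([
  [-0.02, 0, 0.06, 0],
  [-0.04, 0, 0.12, 0],
  [-0.06, 0, 0.17, 0],
  [-0.06, 0, 0.2, 0],
  [-0.06, 0, 0.2, 0],
])

```text
clock: 5.5
eef_pos: [0.532, 0.3958, 0.0692]
tcp_rot: [-3.141, -0.057, 0.002]
wrist_force: [-5.8, -1.8, 8.3]
opening: 0.0001
```

Run:
```python
from h import *
d=camera("side")
s=ctrl.observe()
print(s["clock"],s["eef_pos"],s["wrist_force"])
cv2.imwrite("pics/e.png",cv2.resize(cv2.cvtColor(d[180:280,170:270],cv2.COLOR_RGB2BGR),(600,600),interpolation=2))
```

```text
5.55 [0.53203729 0.39583461 0.06922654] [-6.40529013 -1.38897488  8.43475681]
```

View pics/e.png

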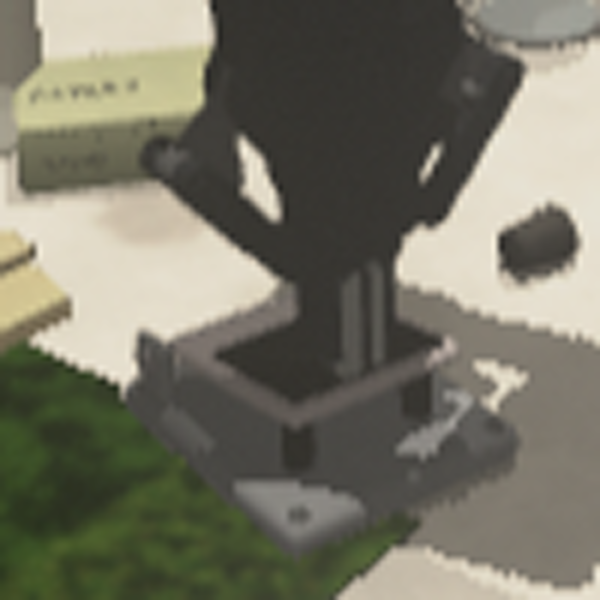

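The force still looks like spring only (8 N), so it is not yet on the stop. I'll continue in small steps.

Call:
apply_moves([
  [0, 0, 0.03, 0],
  [0, 0, 0.06, 0],
  [0, 0, 0.06, 0],
])

```text
clock: 5.92
eef_pos: [0.532, 0.3959, 0.0683]
tcp_rot: [-3.141, -0.057, 0.0]
wrist_force: [-11.3, -3.8, 22.1]
opening: -0.0003
```

Call:
apply_moves([
  [0, 0, 0.03, 0],
  [0, 0, 0.06, 0],
  [0, 0, 0.06, 0],
])

```text
clock: 6.3
eef_pos: [0.5319, 0.396, 0.0676]
tcp_rot: [-3.14, -0.058, -0.001]
wrist_force: [-16.4, -6.1, 38.2]
opening: 0.0001
```

It is on the stop: the force jumps while the position barely changes. I'll ease off a little and hold for a second.

Call:
apply_moves([
  [0, 0, -0.05, 0],
  [0, 0, -0.05, 0],
  [0, 0, -0.05, 0],
  [0, 0, -0.05, 0],
  [0, 0, -0.05, 0],
  [0, 0, -0.05, 0],
  [0, 0, -0.05, 0],
  [0, 0, -0.05, 0],
])

```text
clock: 7.3
eef_pos: [0.5319, 0.3959, 0.0682]
tcp_rot: [-3.14, -0.057, 0.0]
wrist_force: [-12.1, -5.1, 24.3]
opening: 0.0
```

Run:
```python
from h import *
d=camera("side")
s=ctrl.observe()
print(s["clock"],s["eef_pos"],s["wrist_force"])
cv2.imwrite("pics/f.png",cv2.resize(cv2.cvtColor(d[180:280,170:270],cv2.COLOR_RGB2BGR),(600,600),interpolation=2))
```

```text
7.35 [0.53192549 0.39595443 0.06820056] [-12.06173189  -3.67437679  24.75431224]
```

View pics/f.png

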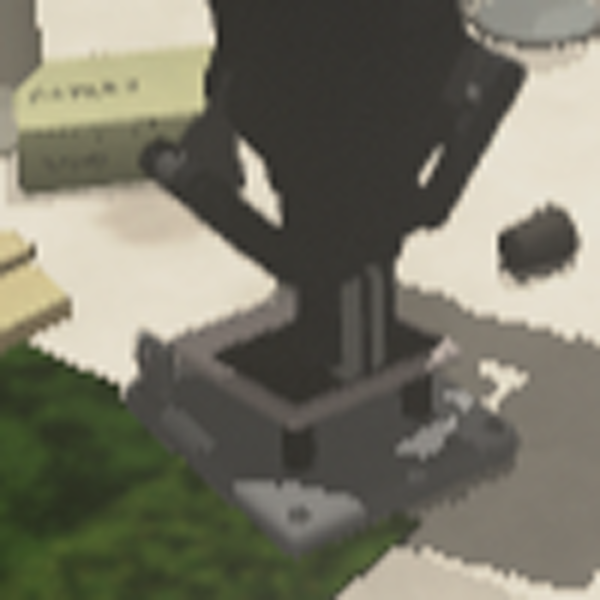

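The pedal rests on its posts at 24 N and has been held for over a second, at the predicted height. Now I'll release it.

Call:
apply_moves([
  [0, 0, -0.15, 0],
  [0, 0, -0.3, 0],
  [0, 0, -0.6, 0],
  [0, 0, -1.2, 0],
  [0, 0, -2.2, 0],
  [0, 0, -3.2, 0],
  [0, 0, -3.2, 0],
  [0, 0, -3.2, 0],
])

```text
clock: 8.35
eef_pos: [0.5324, 0.3955, 0.224]
tcp_rot: [3.14, 0.056, -0.003]
wrist_force: [-0.3, -0.1, -1.0]
opening: 0.0001
```

Run:
```python
from h import *
d=camera("side")
s=ctrl.observe()
print(s["clock"],s["eef_pos"],s["wrist_force"],np.abs(s["qvel"]).max())
a=cv2.imread("pics/side0.png")[170:270,180:340];b=cv2.cvtColor(d,cv2.COLOR_RGB2BGR)[170:270,180:340]
cv2.imwrite("pics/g.png",np.hstack([cv2.resize(x,(400,250),interpolation=2) for x in(a,b)]))
```

```text
8.4 [0.53230981 0.39542672 0.22337776] [-0.16970408 -0.52934684 -0.3194092 ] 0.010979681508123392
```

View pics/g.png

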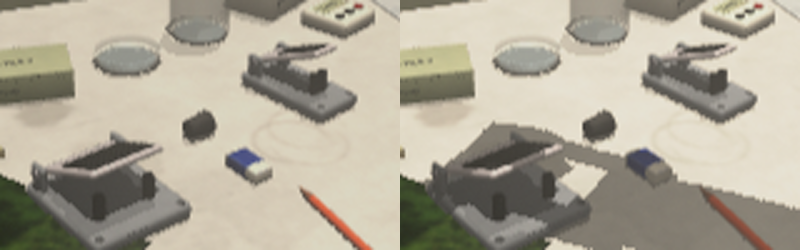

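The before and after crops match: the broad pedal is back up, the narrow one is unchanged, and the tool is clear.

```bash
python3 -c "
from station import ctrl
print(ctrl.close_job())"
```

```text
the job is handed in; nothing more can be done
None
```

I pressed the broad pedal down to its stop with the closed fingertips, held it there for more than a second, then let it go, and handed the job in at about 8.4 s.

- **Stop reached:** The force rose from 8 N to 22 N, then 38 N, over about 1.5 mm of travel. The tool height of 0.068 m matches the expected stop. I then held at about 24 N.
- **Force peak:** The press peaked at 38 N vertically, about 42 N in total with the sideways force. It was taken by the fingertips, not the gripper's body. The 40 N limit is stated for the arm and gripper body and the wrist limit is 120 N, so I believe this is within limits.
- **After release:** In the side view the broad pedal looks back at its rest height and the narrow one looks unchanged. The tool was about 14 cm above the pedal with almost no force on the wrist.
- **Disagreement between views:** The top and side cameras put the pedal's raised edge about 7 mm apart, so I aimed between them. The tips landed on the rubber tread.
- **Not measured:** I had no direct reading of the pedal angles. The stop was judged from force, height and the pictures.

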